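# Stand the kit carrier heavy end down

## Task

One end of the aluminium kit carrier is packed with brass, the other end is nearly empty, and from outside nobody can tell which. Lift it by the tube on its top until it hangs with both ends well clear of the bench, so that you see which end dips, and then stand it on end in the empty grey tray, heavy end down. Set it down gently and leave it standing upright by itself, flat on the tray's floor.

Things in the scene. Friction and masses are not known exactly. Their poses are not given: they have to be found in the camera images.
- carrier: Aluminium kit carrier lying flat, 0.75 kg: closed box 120 x 60 x 50 mm between two 5 mm side cheeks that run past it at both ends (224 long in all). Origin: centre of underside; x along its length, y across, z up. Three black grip tubes, 12 thick, 48 long along y, turn freely. The top one, between two uprights: axis at x = 0, 78 above the underside. Pinch with fingers closing along x; gap 50 wide.
- end_a (a point): Middle of the grip tube at the carrier's +x end: on its axis, 102 mm from the carrier's middle, 10 in from the cheeks' tips, 25 above the underside. Between the axis and the closed box are 42 mm of open space; open above, below and outward. Axes as the carrier's. Held by an end tube and raised straight up, the carrier swings until it hangs lengthwise below it, other end down.
- end_b (a point): The same at the carrier's -x end. Which end is heavy is random: the carrier's centre of mass lies about 20 mm from the middle towards it, and held by the top tube the carrier hangs tilted 15 to 25 degrees, heavy end low. Swinging is damped and dies out in about 2 s.
- tray: Shallow square grey plastic tray, empty, fixed to the bench: 150 x 150 mm outside, 138 x 138 inside, rim 16 high, floor 6 above the bench. Origin: centre of its underside; z up.

How it is judged:
On the way:
1. the carrier hangs tilted by its middle, both ends clear of the bench (height (world z) of each of end_a, end_b above 0.036 m and angle between carrier's own z axis and vertical between 0.1 and 0.8 rad), for 0.2 s.
At the end, for the whole second after the job is handed in: The carrier stands on end on the tray's floor, within 10 degrees of upright, inside the rim (both its ends within 60 mm of the tray's centre seen from above), its heavy end at the bottom, released and at rest (angle between the x axis of carrier and the z axis of tray, either way round below 0.17 rad and horizontal distance between each of end_a, end_b and tray below 0.06 m and height (world z) of carrier between 0.11 and 0.125 m and height (world z) of load_brass_c0 below 0.11 m and linear speed of carrier below 0.02 m/s and angular speed of carrier below 0.1 rad/s); the robot touches nothing.
It fails at once if the carrier is banged into the tray (over 60 N) (contact force between carrier and tray above 60 N).
It also fails if it takes over 69 s, if anything falls off the work surface, if the arm or the gripper's body presses on something with over 40 N, if the wrist force passes 120 N, or if a joint passes its speed limit or range.

## Robot

A 6-joint arm with a two-finger parallel gripper is mounted at the origin on the work surface. World frame = base frame: x ahead of the robot, y to its left, z up, the work surface at z = 0. Lengths are in m, angles in rad, forces in N, time in s.
With the tool pointing down it reaches from about 0.35 to 0.975 m from the base axis. Payload 4.9 kg.
Tool frame: the origin (TCP) lies midway between the tips of the shut fingers; the grasp point (between the pads) lies 19 mm behind it; z points along the fingers, y is the line along which they close (so a half turn about z gives the same grasp; the last joint's range is limited). The gripper opens to 85 mm and grips with 20 to 120 N. Pads are 22 mm wide; open, the fingers measure 114 mm over their backs; the gripper's body (76 mm by 85 mm) begins 54 mm behind the grasp point. The pads swing forward as they close: fully open they stand 13 mm farther back than shut.
Start: joints at [-1.243, 0.053, 1.613, -0, 1.476, -0.119], TCP at [0.27, -0.564, 0.231] pointing down, gripper open.
Joint ranges: [-3.01, 3.01], [-1.01, 2.22], [0.06, 2.58], [-1.02, 4.17], [0.09, 2.62], [-3.14, 3.14]. Speed limits (rad/s): [2.57, 2.57, 3.14, 3.14, 3.14, 3.14].

## Interface

Orientations are given as a unit quaternion [w, x, y, z].
In Python, from plant import manip, camrig, readout, ticket gives the robot as it stands (manip), with the cameras (camrig), the readings (readout) and the job (ticket).
- The arm moves only by the shell command python3 shift.py, which reads ROWS from standard input. ROWS is a JSON list of rows, 1 to 5 of them, each of 7 numbers: the opening from 0.0 (shut) to 1.0 (fully open), then dx, dy, dz in normalised numbers (1 is 0.2 m), then a rotation vector rx, ry, rz in parts of the range, where 1.0 means pi rad; each row shifts and turns the commanded pose from where the row before left it, along the tool's axes as they then stand; what a row does not reach is not made up. A row lasts 1/8 s, in which the tool goes at most 0.0625 m and 0.188 rad, less where a joint would pass 70% of its speed; a pose out of reach is approached as far as the arm can. The fingers move at their own pace and stop on an object; the grip force is fixed at half the most. Time passes only in rows, so rows that do not move let the fingers close. It prints the time, the measured TCP pose, the force, the opening and the grip force at its end. A shift or turn number past 1, either way, is cut back to 1. Input that does not fit is refused with a message, and nothing moves.
- readout.state(): the state, without advancing time (a new reading comes with each control period).
- camrig.grab_frame(name): name is "scene" or "top" or "wrist"; returns the picture (400x640x3 uint8, red, green, blue); there is no depth.
- camrig.camera_params(name): a dict with "intrinsics" (3x3 intrinsics, pixels), "xyz" and "orientation" of the camera in the world. Camera axes: x right, y down, z forward; pixel columns grow to the right and rows downward; lengths in m; the calibration is good to about 2 mm. The wrist camera is an equidistant fisheye: a pixel r from the principal point sees the ray r / f radians off the axis. A picture is of the moment at which its call begins: read the wrist's pose just before it. camera_params takes no time and is no camera call; for the wrist camera it gives the pose at the moment of the call.
- ticket.job_done(): hands the job in; it is judged then, once.
The state is a dict: "time": time; "joint_pos": joint angles; "joint_vel": joint speeds; "joint_efforts": joint torques, N m; "tool_pos": TCP position; "tool_rot": TCP orientation; "contact_force": force on the tool from outside, world axes, zero at the start; "ft_torque": the same for the moment, N m; "gripper_width": opening from 0.0 (shut) to 1.0 (fully open); "grasp_force": force on a finger pad.
Only numpy, scipy, OpenCV 4.12 (cv2) and the standard library are available. Lean on these libraries where they do the work, as an engineer would, in place of code of your own. Each camera call takes 0.05 s, during which the arm holds its last target. There are 200 camera calls.

## Working session

There is one attempt and no reset: what is moved stays moved. The work goes in short steps, Python scripts to look and compute and a shell command to move; the robot and the scene stay as the last step left them, time stands still between calls to the robot, and variables do not carry over. Pictures are saved under pics/ and viewed, at most 10 in all, crops included, and the job is handed in when it is done.

```bash
ls; mkdir -p pics; cat > h.py <<'E'
import numpy as np, cv2
from plant import manip, camrig, readout, ticket
from scipy.spatial.transform import Rotation as R
def rot(q): return R.from_quat([q[1],q[2],q[3],q[0]]).as_matrix()
def ray(c,u,v):
    K=np.array(c["intrinsics"]);d=np.array([(u-K[0,2])/K[0,0],(v-K[1,2])/K[1,1],1.])
    return np.array(c["xyz"]),rot(c["orientation"])@d
def onz(c,u,v,z):
    o,d=ray(c,u,v);return o+d*(z-o[2])/d[2]
def proj(c,p):
    K=np.array(c["intrinsics"]);q=rot(c["orientation"]).T@(np.array(p)-np.array(c["xyz"]));return (K@(q/q[2]))[:2]
def snap(n,f):
    im=camrig.grab_frame(n);cv2.imwrite("pics/"+f,cv2.cvtColor(im,cv2.COLOR_RGB2BGR));return im
E
python3 - <<'E'
from h import *
for n in("top","scene"):
    c=camrig.camera_params(n);print(n,c);snap(n,n+"0.png")
s=readout.state();print(s["tool_pos"],s["tool_rot"],s["gripper_width"])
E
```

```text
pics
plant.py
shift.py
top {'intrinsics': array([[471.03932263,   0.        , 320.25246142],
       [  0.        , 471.03932263, 203.13965032],
       [  0.        ,   0.        ,   1.        ]]), 'xyz': array([ 0.46861297, -0.00835894,  0.93303582]), 'orientation': array([ 0.03489775, -0.6997786 ,  0.71325468, -0.01896877])}
scene {'intrinsics': array([[386.80853184,   0.        , 317.44161836],
       [  0.        , 386.80853184, 200.30505695],
       [  0.        ,   0.        ,   1.        ]]), 'xyz': array([ 1.2278261 , -0.36195852,  0.56381531]), 'orientation': array([-0.40704779,  0.75178314,  0.4538636 , -0.2512808 ])}
[ 0.26987273 -0.56311334  0.23021287] [-8.96430213e-04  9.75149520e-01  2.21545926e-01 -1.10047950e-04] 0.9987245740530284
```

View pics/top0.png

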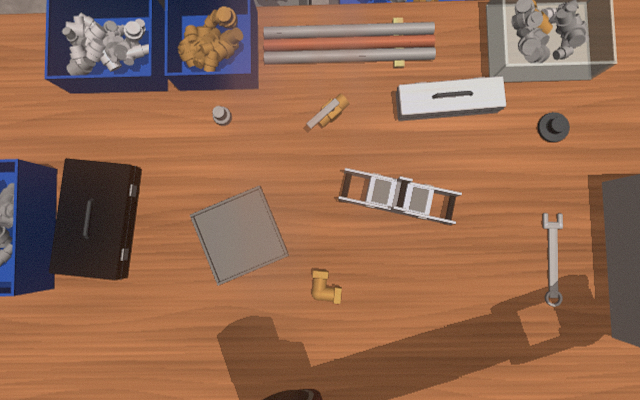

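View pics/scene0.png

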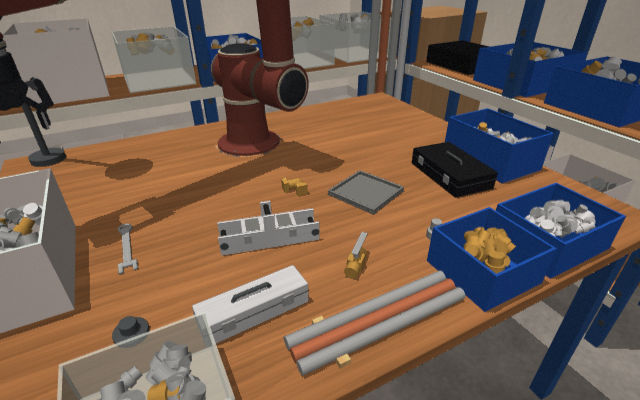

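The top view shows the carrier from about (345,185) to (455,208) with its top tube near (403,192), and the tray centred near (239,235). The scene view shows the carrier at (268,230) and the tray at (367,192). Next I'll measure both with masks.

```bash
python3 - <<'E'
from h import *
im=cv2.imread("pics/top0.png");c=camrig.camera_params("top")
cr=im[150:240,325:475];cv2.imwrite("pics/crop.png",cv2.resize(cr,None,fx=5,fy=5,interpolation=cv2.INTER_CUBIC))
hsv=cv2.cvtColor(im,cv2.COLOR_BGR2HSV)
m=((hsv[...,1]<60)&(hsv[...,2]>25)).astype(np.uint8)*255
def big(x0,x1,y0,y1,mm):
    z=np.zeros_like(mm);z[y0:y1,x0:x1]=mm[y0:y1,x0:x1]
    cs,_=cv2.findContours(z,cv2.RETR_EXTERNAL,cv2.CHAIN_APPROX_NONE);return max(cs,key=cv2.contourArea)
t=cv2.minAreaRect(big(180,300,180,290,m));print(t)
b=np.array([onz(c,*p,.016)for p in cv2.boxPoints(t)]);print(b,b.mean(0),[np.linalg.norm(b[i]-b[i-1])for i in range(4)])
k=cv2.minAreaRect(big(325,475,160,235,m));print(k)
b=np.array([onz(c,*p,.05)for p in cv2.boxPoints(k)]);print(b,b.mean(0),[np.linalg.norm(b[i]-b[i-1])for i in range(4)])
E
```

```text
((238.15280151367188, 235.16091918945312), (75.61006164550781, 76.43849182128906), 67.52056884765625)
[[0.52097404 0.27085704 0.016     ]
 [0.5757543  0.1313656  0.016     ]
 [0.43828216 0.07624533 0.016     ]
 [0.38436094 0.21404338 0.016     ]] [0.47984286 0.17312784 0.016     ] [np.float64(0.14795584128530404), np.float64(0.14986239883345998), np.float64(0.1481108798976354), np.float64(0.1479722964169001)]
((399.8238220214844, 194.58946228027344), (119.85174560546875, 36.8391227722168), 12.171459197998047)
[[ 0.54157952 -0.0213392   0.05      ]
 [ 0.60957072 -0.03743996  0.05      ]
 [ 0.55704773 -0.25539483  0.05      ]
 [ 0.49000427 -0.2382786   0.05      ]] [ 0.54955056 -0.13811315  0.05      ] [np.float64(0.22298589186641782), np.float64(0.06987157746812529), np.float64(0.22419408333392762), np.float64(0.06919386092277277)]
```

View pics/crop.png

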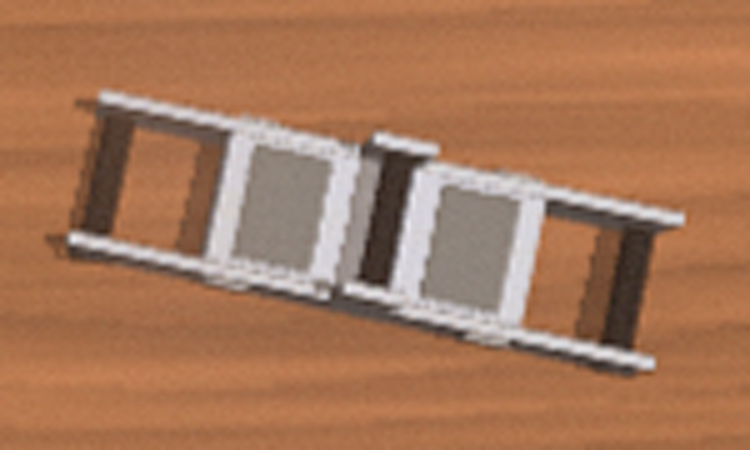

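The crop shows the top tube centred near crop (388,215), which is (402.6,193) in the full image. The end tubes are at crop (107,175) and (628,285). The measured sizes match: tray about 148 mm, carrier 223 x 70 mm. I'll turn the tool first.

The manual's scale: shifts go in shares of 0.2 m and turns go in shares of pi rad. Converting my numbers, 0.171 rad / 3.1416 = 0.0544.

```bash
echo '[[1, 0, 0, 0, 0, 0, 0.0544], [1, 0, 0, 0, 0, 0, 0.0544], [1, 0, 0, 0, 0, 0, 0.0544], [1, 0, 0, 0, 0, 0, 0.0544], [1, 0, 0, 0, 0, 0, 0]]' | python3 shift.py
cat >> h.py <<'E'
def go(t):
    s=readout.state();d=rot(s["tool_rot"]).T@(np.array(t)-np.array(s["tool_pos"]))
    print("tcp",np.round(s["tool_pos"],4),"toolY",np.round(rot(s["tool_rot"])[:,1],3),"toolZ",np.round(rot(s["tool_rot"])[:,2],3),"delta tool",np.round(d,4))
E
python3 - <<'E'
from h import *
c=camrig.camera_params("top")
print(onz(c,402.6,193,.082),onz(c,325+107/5,150+175/5,.028),onz(c,325+628/5,150+285/5,.028))
go([.5496,-.138,.16])
E
```

```text
time: 0.72
tool_pos: [0.2699, -0.5633, 0.2307]
tool_rot: [-0.0, 0.993, -0.117, -0.0]
contact_force: [-0.3, -0.5, -0.3]
gripper_width: 1.003
grasp_force: 0.0
[ 0.54918862 -0.13899514  0.082     ] [ 0.57202116 -0.03970583  0.028     ] [ 0.52552412 -0.23793856  0.028     ]
tcp [ 0.2699 -0.5633  0.2307] toolY [-0.233 -0.972 -0.001] toolZ [-0.     0.001 -1.   ] delta tool [ 0.1729 -0.4787  0.071 ]
```

Converted, -0.0478 m / 0.2 = -0.239, 0.0173 m / 0.2 = 0.0865.

```bash
echo '[[1, 0.0865, -0.239, 0, 0, 0, 0], [1, 0.0865, -0.239, 0, 0, 0, 0], [1, 0.0865, -0.239, 0, 0, 0, 0], [1, 0.0865, -0.239, 0, 0, 0, 0], [1, 0.0865, -0.239, 0, 0, 0, 0]]' | python3 shift.py >/dev/null
echo '[[1, 0.0865, -0.239, 0, 0, 0, 0], [1, 0.0865, -0.239, 0, 0, 0, 0], [1, 0.0865, -0.239, 0, 0, 0, 0], [1, 0.0865, -0.239, 0, 0, 0, 0], [1, 0.0865, -0.239, 0.1, 0, 0, 0]]' | python3 shift.py
echo '[[1, 0, 0, 0, 0, 0, 0], [1, 0, 0, 0, 0, 0, 0]]' | python3 shift.py
python3 - <<'E'
from h import *
go([.549,-.1387,.059])
E
```

```text
time: 1.98
tool_pos: [0.5524, -0.1386, 0.2132]
tool_rot: [0.001, 0.993, -0.117, 0.002]
contact_force: [-0.3, -0.4, 0.3]
gripper_width: 0.994
grasp_force: 0.0
time: 2.22
tool_pos: [0.5503, -0.1398, 0.2111]
tool_rot: [0.0, 0.993, -0.117, -0.0]
contact_force: [0.0, -1.1, -0.3]
gripper_width: 1.0
grasp_force: 0.0
tcp [ 0.5503 -0.1398  0.2111] toolY [-0.233 -0.972  0.   ] toolZ [-0.001 -0.    -1.   ] delta tool [-0.0015 -0.0008  0.1521]
```

Converted, 0.05 m / 0.2 = 0.25, 0.03 m / 0.2 = 0.15.

```bash
echo '[[1, -0.0075, -0.004, 0.25, 0, 0, 0], [1, 0, 0, 0.25, 0, 0, 0], [1, 0, 0, 0.15, 0, 0, 0], [1, 0, 0, 0.11, 0, 0, 0], [1, 0, 0, 0, 0, 0, 0]]' | python3 shift.py
echo '[[0, 0, 0, 0, 0, 0, 0], [0, 0, 0, 0, 0, 0, 0], [0, 0, 0, 0, 0, 0, 0], [0, 0, 0, 0, 0, 0, 0], [0, 0, 0, 0, 0, 0, 0]]' | python3 shift.py
python3 - <<'E'
from h import *
snap("scene","s1.png");go([0,0,0])
E
```

```text
time: 2.85
tool_pos: [0.5475, -0.1394, 0.0578]
tool_rot: [-0.0, 0.993, -0.119, -0.002]
contact_force: [-0.6, -0.7, 0.5]
gripper_width: 0.999
grasp_force: 0.0
time: 3.48
tool_pos: [0.5496, -0.1384, 0.06]
tool_rot: [-0.0, 0.993, -0.118, 0.0]
contact_force: [0.2, 1.1, 3.6]
gripper_width: 0.114
grasp_force: 58.5
tcp [ 0.5496 -0.1384  0.06  ] toolY [-0.235 -0.972 -0.   ] toolZ [ 0.001  0.    -1.   ] delta tool [-0.5668 -0.0055  0.0597]
```

View pics/s1.png

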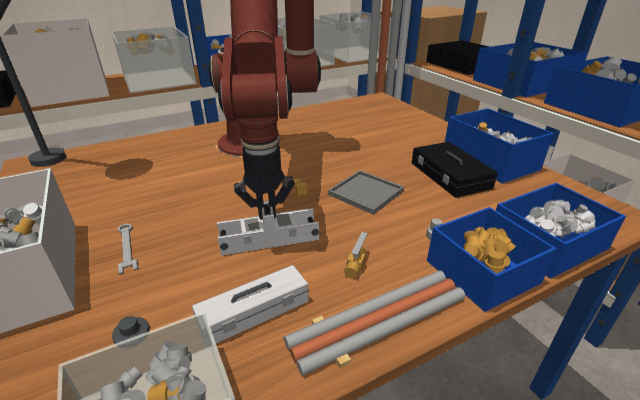

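The scene view shows the fingers closed on the top tube near (267,212), with a grip of 58 N and an opening that fits the tube. Now the lift.

Converted, -0.025 m / 0.2 = -0.125, -0.02 m / 0.2 = -0.1.

```bash
echo '[[0, 0, 0, -0.1, 0, 0, 0], [0, 0, 0, -0.125, 0, 0, 0], [0, 0, 0, -0.125, 0, 0, 0], [0, 0, 0, -0.125, 0, 0, 0], [0, 0, 0, -0.125, 0, 0, 0]]' | python3 shift.py
echo '[[0, 0, 0, 0, 0, 0, 0], [0, 0, 0, 0, 0, 0, 0], [0, 0, 0, 0, 0, 0, 0], [0, 0, 0, 0, 0, 0, 0], [0, 0, 0, 0, 0, 0, 0]]' | python3 shift.py >/dev/null
echo '[[0, 0, 0, 0, 0, 0, 0], [0, 0, 0, 0, 0, 0, 0], [0, 0, 0, 0, 0, 0, 0], [0, 0, 0, 0, 0, 0, 0], [0, 0, 0, 0, 0, 0, 0]]' | python3 shift.py
echo '[[0, 0, 0, 0, 0, 0, 0], [0, 0, 0, 0, 0, 0, 0], [0, 0, 0, 0, 0, 0, 0], [0, 0, 0, 0, 0, 0, 0], [0, 0, 0, 0, 0, 0, 0]]' | python3 shift.py
python3 - <<'E'
from h import *
snap("scene","s2.png")
E
```

```text
time: 4.15
tool_pos: [0.548, -0.1382, 0.179]
tool_rot: [-0.0, 0.993, -0.118, -0.001]
contact_force: [0.5, 0.0, -6.5]
gripper_width: 0.117
grasp_force: 59.1
time: 5.4
tool_pos: [0.5493, -0.1385, 0.1793]
tool_rot: [-0.0, 0.993, -0.118, 0.0]
contact_force: [0.4, -0.6, -6.8]
gripper_width: 0.119
grasp_force: 58.9
time: 6.02
tool_pos: [0.5493, -0.1385, 0.1793]
tool_rot: [-0.0, 0.993, -0.118, 0.0]
contact_force: [0.6, 0.6, -7.9]
gripper_width: 0.118
grasp_force: 58.9
```

View pics/s2.png

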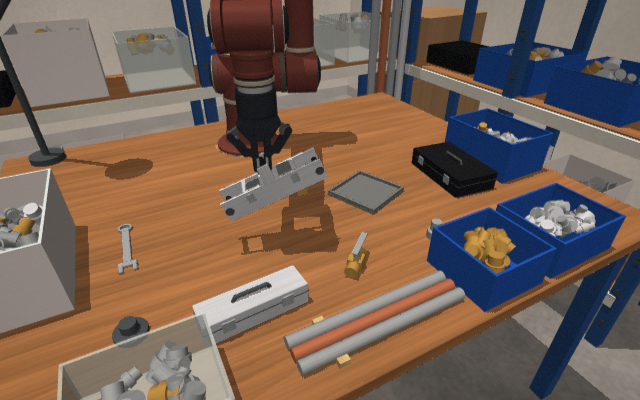

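The carrier hangs with its left end low at (230,212) and its right end high at (322,160). Left in this view is -y, so the -y end is heavy. I'll set it back down, then hold it by the +y tube.

Converted, 0.02 m / 0.2 = 0.1, 0.016 m / 0.2 = 0.08.

```bash
echo '[[0, 0, 0, 0.1, 0, 0, 0], [0, 0, 0, 0.1, 0, 0, 0], [0, 0, 0, 0.08, 0, 0, 0], [0, 0, 0, 0.06, 0, 0, 0], [0, 0, 0, 0.06, 0, 0, 0]]' | python3 shift.py
echo '[[0, 0, 0, 0.06, 0, 0, 0], [0, 0, 0, 0.06, 0, 0, 0], [0, 0, 0, 0.05, 0, 0, 0], [0, 0, 0, 0.025, 0, 0, 0], [0, 0, 0, 0, 0, 0, 0]]' | python3 shift.py
echo '[[0.5, 0, 0, 0, 0, 0, 0], [1, 0, 0, 0, 0, 0, 0], [1, 0, 0, 0, 0, 0, 0], [1, 0, 0, 0, 0, 0, 0]]' | python3 shift.py
echo '[[1, 0, 0, -0.15, 0, 0, 0], [1, 0, 0, -0.3, 0, 0, 0], [1, -0.25, -0.15, -0.1, 0, 0, 0], [1, -0.3, 0, 0, 0, 0, 0], [1, -0.3, 0, 0, 0, 0, 0]]' | python3 shift.py
echo '[[1, -0.3, 0, 0, 0, 0, 0], [1, 0, 0, 0, 0, 0, 0]]' | python3 shift.py
python3 - <<'E'
from h import *
im=cv2.cvtColor(snap("top","t2.png"),cv2.COLOR_RGB2BGR)
cv2.imwrite("pics/t2c.png",cv2.resize(im[130:260,300:500],None,fx=4,fy=4,interpolation=cv2.INTER_CUBIC))
E
```

```text
time: 6.7
tool_pos: [0.5493, -0.1385, 0.0984]
tool_rot: [-0.0, 0.993, -0.118, -0.0]
contact_force: [0.3, -0.0, -6.3]
gripper_width: 0.117
grasp_force: 58.9
time: 7.32
tool_pos: [0.5493, -0.1387, 0.0604]
tool_rot: [0.0, 0.993, -0.118, 0.0]
contact_force: [-0.2, 1.8, -5.0]
gripper_width: 0.115
grasp_force: 59.2
time: 7.82
tool_pos: [0.5496, -0.1387, 0.0608]
tool_rot: [0.0, 0.993, -0.118, 0.0]
contact_force: [0.1, 0.4, -0.1]
gripper_width: 0.947
grasp_force: 0.0
time: 8.45
tool_pos: [0.3899, -0.0689, 0.1709]
tool_rot: [0.0, 0.993, -0.118, 0.0]
contact_force: [-0.5, 0.3, 1.7]
gripper_width: 0.997
grasp_force: 0.0
time: 8.7
tool_pos: [0.3304, -0.0545, 0.1701]
tool_rot: [0.001, 0.993, -0.118, 0.003]
contact_force: [0.8, 1.0, 0.2]
gripper_width: 1.001
grasp_force: 0.0
```

View pics/t2c.png

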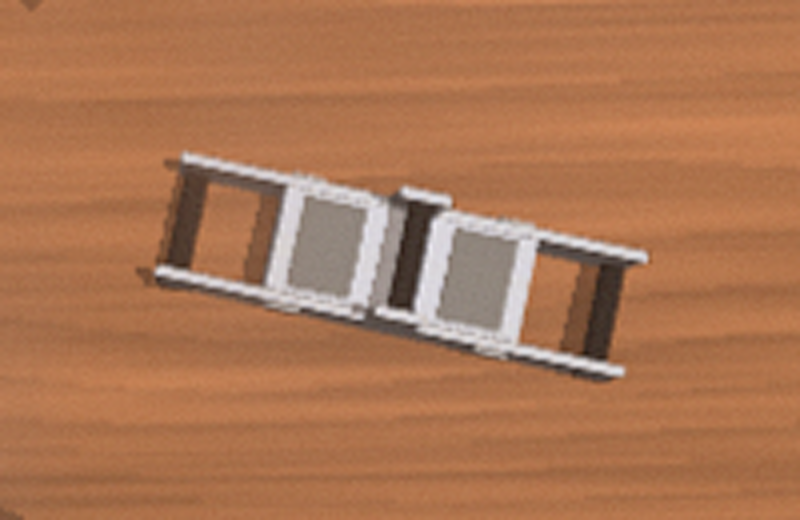

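The carrier lies flat, with its left (+y) tube at crop (187,218) and its right tube at (603,312).

```bash
python3 - <<'E'
from h import *
c=camrig.camera_params("top")
a=onz(c,346.75,184.5,.028);b=onz(c,450.75,208,.028);m=onz(c,300+417/4,130+258/4,.082);print(a,b,(a+b)/2,m,np.linalg.norm(a-b))
u=(a-b)/np.linalg.norm(a-b);print(u);t=(a+b)/4+m/2+.102*u;print(t)
go([t[0],t[1],.12])
E
```

```text
[ 0.57297784 -0.04040249  0.028     ] [ 0.52360166 -0.23814886  0.028     ] [ 0.54828975 -0.13927568  0.028     ] [ 0.54640553 -0.14187996  0.082     ] 0.20381764587756582
[0.24225663 0.97021221 0.        ]
[ 0.57205782 -0.04161617  0.055     ]
tcp [ 0.3321 -0.0551  0.1707] toolY [-0.235 -0.972  0.001] toolZ [ 0.005 -0.002 -1.   ] delta tool [ 0.2298 -0.0696  0.0518]
```

Converted, 0.0464 m / 0.2 = 0.232, 0.046 m / 0.2 = 0.23.

```bash
echo '[[0.42, 0.23, -0.0715, 0, 0, 0, 0], [0.42, 0.23, -0.0715, 0, 0, 0, 0], [0.42, 0.23, -0.0715, 0, 0, 0, 0], [0.42, 0.23, -0.0715, 0, 0, 0, 0], [0.42, 0.232, -0.071, 0, 0, 0, 0]]' | python3 shift.py >/dev/null
echo '[[0.42, 0, 0, 0.25, 0, 0, 0], [0.42, 0, 0, 0, 0, 0, 0], [0.42, 0, 0, 0, 0, 0, 0]]' | python3 shift.py
python3 - <<'E'
from h import *
go([.573,-.040,.008])
E
```

```text
time: 9.75
tool_pos: [0.5741, -0.0402, 0.1204]
tool_rot: [-0.0, 0.993, -0.118, -0.0]
contact_force: [-0.1, -0.2, 0.1]
gripper_width: 0.42
grasp_force: 0.0
tcp [ 0.5741 -0.0402  0.1204] toolY [-0.235 -0.972  0.   ] toolZ [-0.001  0.    -1.   ] delta tool [-0.0011  0.      0.1124]
```

Converted, 0.04 m / 0.2 = 0.2, 0.03 m / 0.2 = 0.15.

```bash
echo '[[0.42, -0.005, 0, 0.2, 0, 0, 0], [0.42, 0, 0, 0.15, 0, 0, 0], [0.42, 0, 0, 0.1, 0, 0, 0], [0.42, 0, 0, 0.06, 0, 0, 0], [0.42, 0, 0, 0.045, 0, 0, 0]]' | python3 shift.py
echo '[[0, 0, 0, 0, 0, 0, 0], [0, 0, 0, 0, 0, 0, 0], [0, 0, 0, 0, 0, 0, 0], [0, 0, 0, 0, 0, 0, 0]]' | python3 shift.py
```

```text
time: 10.38
tool_pos: [0.5734, -0.0401, 0.01]
tool_rot: [0.0, 0.993, -0.118, 0.001]
contact_force: [0.2, -0.2, -0.8]
gripper_width: 0.419
grasp_force: 0.0
time: 10.88
tool_pos: [0.573, -0.0398, 0.0099]
tool_rot: [-0.0, 0.993, -0.118, 0.001]
contact_force: [-0.3, 0.2, 0.9]
gripper_width: 0.113
grasp_force: 58.7
```

Converted, -0.02 m / 0.2 = -0.1, -0.015 m / 0.2 = -0.075.

```bash
echo '[[0, 0, 0, -0.075, 0, 0, 0], [0, 0, 0, -0.1, 0, 0, 0], [0, 0, 0, -0.1, 0, 0, 0], [0, 0, 0, -0.1, 0, 0, 0], [0, 0, 0, -0.1, 0, 0, 0]]' | python3 shift.py
echo '[[0, 0, 0, -0.1, 0, 0, 0], [0, 0, 0, -0.1, 0, 0, 0], [0, 0, 0, -0.1, 0, 0, 0], [0, 0, 0, -0.1, 0, 0, 0], [0, 0, 0, -0.1, 0, 0, 0]]' | python3 shift.py
echo '[[0, 0, 0, -0.1, 0, 0, 0], [0, 0, 0, -0.1, 0, 0, 0], [0, 0, 0, -0.1, 0, 0, 0], [0, 0, 0, -0.05, 0, 0, 0], [0, 0, 0, 0, 0, 0, 0]]' | python3 shift.py
echo '[[0, 0, 0, 0, 0, 0, 0], [0, 0, 0, 0, 0, 0, 0], [0, 0, 0, 0, 0, 0, 0], [0, 0, 0, 0, 0, 0, 0], [0, 0, 0, 0, 0, 0, 0]]' | python3 shift.py
python3 - <<'E'
from h import *
snap("scene","s3.png");go([.4798,.1731,.275])
E
```

```text
time: 11.5
tool_pos: [0.5726, -0.0399, 0.1061]
tool_rot: [0.0, 0.993, -0.118, 0.0]
contact_force: [-1.1, -1.4, -3.6]
gripper_width: 0.116
grasp_force: 58.7
time: 12.12
tool_pos: [0.5721, -0.0396, 0.2049]
tool_rot: [-0.0, 0.993, -0.118, -0.001]
contact_force: [-0.1, -0.9, -8.0]
gripper_width: 0.116
grasp_force: 58.4
time: 12.75
tool_pos: [0.5729, -0.0404, 0.2755]
tool_rot: [0.0, 0.993, -0.118, 0.001]
contact_force: [0.2, -2.1, -6.6]
gripper_width: 0.118
grasp_force: 58.5
time: 13.38
tool_pos: [0.5725, -0.0399, 0.2742]
tool_rot: [0.0, 0.993, -0.118, -0.0]
contact_force: [0.1, -0.4, -7.0]
gripper_width: 0.114
grasp_force: 58.8
tcp [ 0.5725 -0.04    0.2743] toolY [-0.235 -0.972  0.   ] toolZ [-0. -0. -1.] delta tool [-0.1401 -0.1853 -0.0008]
```

View pics/s3.png

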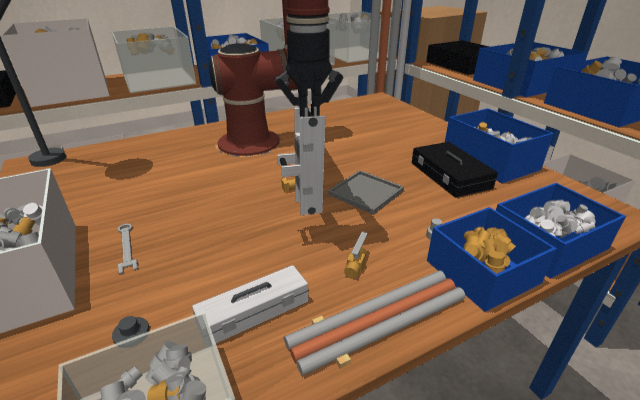

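The carrier hangs close to vertical, top at (312,122) and bottom at (312,212), heavy end down. I'll carry it over the tray slowly.

Converted, -0.0185 m / 0.2 = -0.0925, -0.014 m / 0.2 = -0.07.

```bash
echo '[[0, -0.0175, -0.023, 0, 0, 0, 0], [0, -0.035, -0.0465, 0, 0, 0, 0], [0, -0.0525, -0.0695, 0, 0, 0, 0], [0, -0.07, -0.0925, 0, 0, 0, 0], [0, -0.07, -0.0925, 0, 0, 0, 0]]' | python3 shift.py >/dev/null
echo '[[0, -0.07, -0.0925, 0, 0, 0, 0], [0, -0.07, -0.0925, 0, 0, 0, 0], [0, -0.07, -0.0925, 0, 0, 0, 0], [0, -0.07, -0.0925, 0, 0, 0, 0], [0, -0.07, -0.0925, 0, 0, 0, 0]]' | python3 shift.py >/dev/null
echo '[[0, -0.0525, -0.0695, 0, 0, 0, 0], [0, -0.035, -0.0465, 0, 0, 0, 0], [0, -0.0175, -0.023, 0, 0, 0, 0], [0, 0, 0, 0, 0, 0, 0], [0, 0, 0, 0, 0, 0, 0]]' | python3 shift.py >/dev/null
for i in 1 2 3 4; do echo '[[0, 0, 0, 0, 0, 0, 0], [0, 0, 0, 0, 0, 0, 0], [0, 0, 0, 0, 0, 0, 0], [0, 0, 0, 0, 0, 0, 0], [0, 0, 0, 0, 0, 0, 0]]' | python3 shift.py >/dev/null; done
python3 - <<'E'
from h import *
snap("scene","s4.png");go([.4798,.1731,.206]);print(readout.state()["time"])
im=cv2.imread("pics/s4.png")[40:260,260:480];cv2.imwrite("pics/s4c.png",cv2.resize(im,None,fx=2.7,fy=2.7,interpolation=cv2.INTER_CUBIC))
E
```

```text
tcp [0.4799 0.173  0.2743] toolY [-0.235 -0.972  0.   ] toolZ [ 0. -0. -1.] delta tool [-0.0001 -0.0001  0.0683]
17.85
```

View pics/s4c.png

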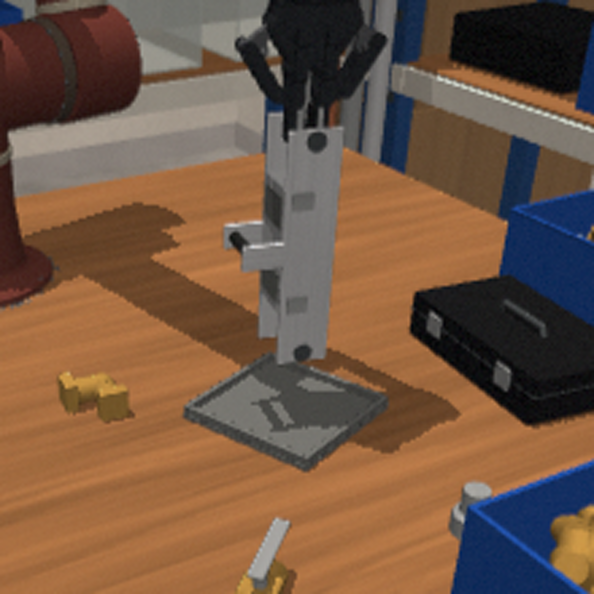

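The carrier hangs centred over the tray, from crop (315,140) to (302,353), with only a slight lean. I'll lower it slowly.

Converted, 0.015 m / 0.2 = 0.075, 0.01 m / 0.2 = 0.05.

```bash
echo '[[0, 0, 0, 0.05, 0, 0, 0], [0, 0, 0, 0.075, 0, 0, 0], [0, 0, 0, 0.06, 0, 0, 0], [0, 0, 0, 0.05, 0, 0, 0], [0, 0, 0, 0.03, 0, 0, 0]]' | python3 shift.py
echo '[[0, 0, 0, 0.025, 0, 0, 0], [0, 0, 0, 0.015, 0, 0, 0], [0, 0, 0, 0, 0, 0, 0], [0, 0, 0, 0, 0, 0, 0], [0, 0, 0, 0, 0, 0, 0]]' | python3 shift.py
echo '[[0, 0, 0, 0.01, 0, 0, 0], [0, 0, 0, 0.01, 0, 0, 0], [0, 0, 0, 0.01, 0, 0, 0], [0, 0, 0, 0.005, 0, 0, 0], [0, 0, 0, 0, 0, 0, 0]]' | python3 shift.py
```

```text
time: 18.48
tool_pos: [0.4796, 0.1729, 0.2202]
tool_rot: [0.0, 0.993, -0.118, -0.001]
contact_force: [-0.1, 0.2, -7.6]
gripper_width: 0.115
grasp_force: 58.5
time: 19.1
tool_pos: [0.4801, 0.173, 0.2137]
tool_rot: [-0.0, 0.993, -0.118, 0.0]
contact_force: [0.0, 0.1, -7.4]
gripper_width: 0.117
grasp_force: 58.5
time: 19.73
tool_pos: [0.4798, 0.1729, 0.2062]
tool_rot: [0.0, 0.993, -0.118, -0.0]
contact_force: [-0.3, -0.4, -7.8]
gripper_width: 0.112
grasp_force: 58.5
```

Converted, 0.001 m / 0.2 = 0.005.

```bash
for i in 1 2 3; do echo '[[0, 0, 0, 0.005, 0, 0, 0], [0, 0, 0, 0, 0, 0, 0], [0, 0, 0, 0, 0, 0, 0]]' | python3 shift.py | grep -E 'tool_pos|contact'; done
```

```text
tool_pos: [0.4799, 0.173, 0.2053]
contact_force: [-0.5, -0.1, -6.6]
tool_pos: [0.4803, 0.1731, 0.205]
contact_force: [0.5, 1.2, -2.3]
tool_pos: [0.4807, 0.1733, 0.2049]
contact_force: [0.3, 0.3, 3.6]
```

Converted, -0.001 m / 0.2 = -0.005.

```bash
echo '[[0, 0, 0, -0.005, 0, 0, 0], [0, 0, 0, 0, 0, 0, 0], [0.2, 0, 0, 0, 0, 0, 0], [0.3, 0, 0, 0, 0, 0, 0], [0.42, 0, 0, 0, 0, 0, 0]]' | python3 shift.py
echo '[[0.42, 0, 0, 0, 0, 0, 0], [0.42, 0, 0, 0, 0, 0, 0], [0.42, 0, 0, 0, 0, 0, 0]]' | python3 shift.py
python3 - <<'E'
from h import *
snap("scene","s5.png")
im=cv2.imread("pics/s5.png")[60:260,260:480];cv2.imwrite("pics/s5c.png",cv2.resize(im,None,fx=2.7,fy=2.7,interpolation=cv2.INTER_CUBIC))
E
```

```text
time: 21.48
tool_pos: [0.4795, 0.1728, 0.2037]
tool_rot: [0.0, 0.993, -0.118, -0.001]
contact_force: [0.2, 0.6, -0.1]
gripper_width: 0.421
grasp_force: 0.0
time: 21.85
tool_pos: [0.4799, 0.173, 0.2043]
tool_rot: [0.0, 0.993, -0.118, 0.0]
contact_force: [-0.6, -0.5, 0.3]
gripper_width: 0.413
grasp_force: 0.0
```

View pics/s5c.png

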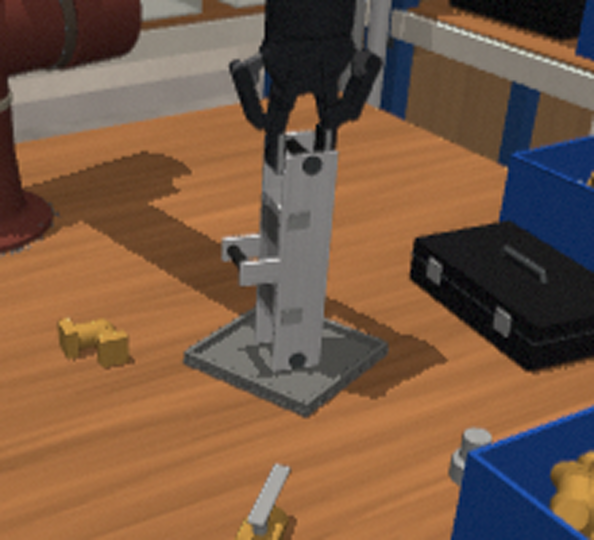

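The carrier stands flat in the tray with the tubes at crop (312,165) and (298,360). The open fingers are clear on both sides, so I'll withdraw straight up.

Converted, -0.04 m / 0.2 = -0.2, -0.03 m / 0.2 = -0.15.

```bash
echo '[[0.42, 0, 0, -0.05, 0, 0, 0], [0.42, 0, 0, -0.1, 0, 0, 0], [0.42, 0, 0, -0.15, 0, 0, 0], [0.42, 0, 0, -0.2, 0, 0, 0], [0.42, 0, 0, -0.2, 0, 0, 0]]' | python3 shift.py
echo '[[0.42, 0, 0, 0, 0, 0, 0], [0.42, 0, 0, 0, 0, 0, 0], [0.42, 0, 0, 0, 0, 0, 0], [0.42, 0, 0, 0, 0, 0, 0]]' | python3 shift.py >/dev/null
python3 - <<'E'
from h import *
snap("scene","s6.png")
im=cv2.imread("pics/s6.png")[60:260,260:480];cv2.imwrite("pics/s6c.png",cv2.resize(im,None,fx=2.7,fy=2.7,interpolation=cv2.INTER_CUBIC))
c=camrig.camera_params("scene");f=lambda p:(proj(c,p)-[260,60])*2.7
u=np.array([.972,-.235,0])*.035
for z in(.016,.22):print(f(np.array([.4798,.173,z])+u))
E
```

```text
time: 22.52
tool_pos: [0.48, 0.173, 0.3475]
tool_rot: [-0.0, 0.993, -0.118, 0.001]
contact_force: [-0.2, -0.1, -0.2]
gripper_width: 0.418
grasp_force: 0.0
[298.75640293 362.50701356]
[314.06648325 166.47436194]
```

View pics/s6c.png

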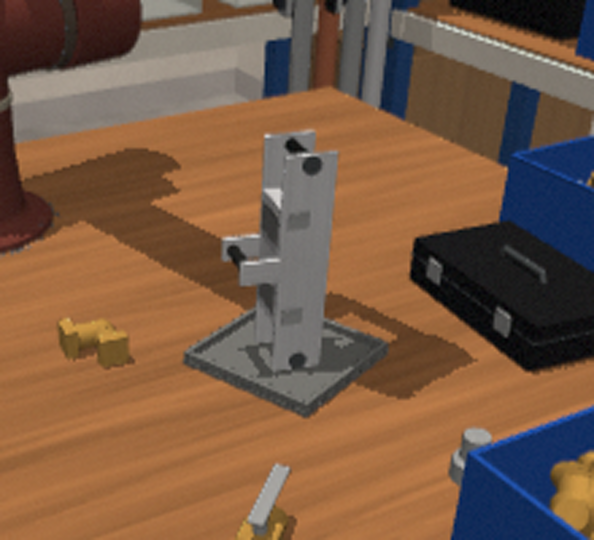

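The carrier stands free. Its tubes at (312,165) and (298,360) match the predicted positions for an upright carrier, (314,166) and (299,362), so it is upright and centred.

```bash
python3 -c "
from plant import manip, camrig, readout, ticket
print(ticket.job_done())"
```

```text
the job is handed in; nothing more can be done
None
```

The carrier's -y end dipped when it hung from the top tube, and it now stands free and upright in the tray with that heavy end down; the job is handed in, but no verdict was returned.

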